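Gauge two bored bushes and sort them

ROBOT

A 7-joint arm with a two-finger parallel gripper is mounted at the origin on the work surface. World frame = base frame: x ahead of the robot, y to its left, z up, the work surface at z = 0. Lengths are in m, angles in rad, forces in N, time in s.
With the tool pointing down it reaches from about 0.425 to 0.925 m from the base axis. Payload 6.8 kg.
Tool frame: the origin (TCP) lies on the mounting face of the last link; the fingertips stand 173 mm ahead of it and the grasp point (between the pads) lies 155 mm ahead of it; z points along the fingers, y is the line along which they close (so a half turn about z gives the same grasp; the last joint's range is limited). The gripper opens to 85 mm and grips with 20 to 120 N. Pads are 22 mm wide; open, the fingers measure 114 mm over their backs; the gripper's body (76 mm by 85 mm) begins 54 mm behind the grasp point. The pads swing forward as they close: fully open they stand 13 mm farther back than shut.
Start: joints at [1.055, 0.477, 0.022, 1.555, -0.011, 1.109, -0.083], TCP at [0.268, -0.62, 0.405] pointing down, gripper open.
Joint ranges: [-2.96, 2.96], [-0.34, 2.1], [-1.41, 1.46], [0.24, 2.44], [-1.37, 4.51], [0.17, 1.92], [-2.96, 2.96]. Speed limits (rad/s): [2.39, 2.39, 3.14, 3.14, 3.14, 3.14, 3.14].

INTERFACE

Orientations are given as a unit quaternion [w, x, y, z].
In Python, from station import bot gives the robot as it stands. The module is installed in compiled form; this text tells all that it offers.
- The arm moves only by the shell command python3 -m pendant 'ROWS' [FORCE]. ROWS is JSON, a list of rows, each a list of 5 numbers: the finger opening in m, from 0 to 0.0854, then the shift along the tool's x, y, z in m, then the turn about the tool's z in degrees. In form: [[jaw, x, y, z, yaw], ...]. A call has 1 to 12 rows; each row shifts and turns the commanded pose from where the row before left it, along the tool's axes as they then stand; what a row does not reach is not made up. A row lasts 1/12 s, in which the tool goes at most 41.7 mm and 7.16 degrees, less where a joint would pass 70% of its speed; a pose out of reach is approached as far as the arm can. A call with a gripper value outside its range is refused whole. The fingers move at their own pace and stop on an object; FORCE is the grip in N (left out, the last holds). Time passes only in rows, so rows that do not move let the fingers close. It gives the time, the measured TCP pose, the force, the opening and the grip force at its end, in the units of the state.
- bot.get_obs(): the state, without advancing time (a new reading comes with each control period).
- bot.read_camera(name): name is "side" or "top" or "wrist"; returns (picture, depth): 480x640x3 uint8, blue, green, red; 480x640 float32, m along the optical axis (not along the pixel's ray), 0 where there is no reading.
- bot.camera_model(name): a dict with "intrinsics" (3x3 intrinsics, pixels), "R" (3x3) and "t" (3): a world point X has camera coordinates R X + t. Camera axes: x right, y down, z forward; pixel columns grow to the right and rows downward; lengths in m; the calibration is good to about 2 mm. A picture is of the moment at which its call begins: read the wrist's pose just before it. camera_model takes no time and is no camera call; for the wrist camera it gives the pose at the moment of the call.
- bot.hand_in(): hands the job in; it is judged then, once.
Trained networks look in the newest picture that a camera, given by its name, has taken for a name from the list of things; names that differ only in an ending like _2 or _b are one class to them, and where a whole thing is asked for, a point or a joint stands for the part that bears it (a point fixed in the world has none). Each returns a list of dicts, best first, with "score" (0 to 1); they miss things now and then, are a little off and sometimes report something else, mostly with a low value. They report only what shows in the picture. A call takes as long as a camera call. They do not tell look-alikes from the thing itself.
- bot.boxes_of(name, camera): "at" ([column, row] in pixels, amid what is visible of it).
- bot.trace(name, camera): "mask" (480x640 bool, what is visible of it) and "at" ([column, row] in pixels, amid what is visible of it).
- bot.pinpoint(name, camera): "at" ([column, row] in pixels: a listed point, or the origin of a listed thing).
The state is a dict: "t": time; "q": joint angles; "joint_vel": joint speeds; "joint_torque": joint torques, N m; "eef_pos": TCP position; "tool_rot": TCP orientation; "contact_force": force on the tool from outside, world axes, zero at the start; "torque": the same for the moment, N m; "gripper_width": opening from 0.0 (shut) to 1.0 (fully open); "grasp_force": force on a finger pad.
Only numpy, scipy, OpenCV 4.12 (cv2) and the standard library are available. Lean on these libraries where they do the work, as an engineer would, in place of code of your own. Each camera call takes 0.05 s, during which the arm holds its last target. There are 200 camera calls.

TASK

Take the plug gauge from its stand and, without forcing it, try it in the bore of the left and then of the right bush on the test board near the robot; put the gauge back in its stand. Stand each bush that the gauge goes through up to its collar upright in the wooden tray, and each bush that stops the pin part-way upright in the steel tray. Leave the bushes on the far board and the other things alone.

Things in the scene. Friction and masses are not known exactly. Their poses are not given: they have to be found in the camera images.
- fixture: plywood test board near the robot, fixed, 120 x 246 (own y) x 14 mm, origin at its centre on the bench; own +y points to the robot's left. Two round pockets 6 mm deep, 124 mm apart. A pocket is wider than a bush's flange, so a bush, and its bore, may stand up to 3 mm off the pocket's centre to any side
- pocket_left (a point): floor centre of the left (+y) pocket, 8 mm above the bench. On it stands a loose aluminium bush, about 0.36 kg: 60 mm tall in all (flat top 60 mm above this point), bottom flange 80 mm dia, 8 mm thick, round body 50 mm dia above it, and down its middle an upright bore, 22.5 mm dia and 52 mm deep, with a 17 mm hole on through the flange; sharp mouth
- pocket_right (a point): floor centre of the right (-y) pocket; a second bush, alike outside, stands here. In a tight bush the bore narrows to 17 mm dia from 26 mm below the top, and the pin stops hard there; in a sound one the pin goes in until the gauge's collar meets the bush's top. None, one or both of these two may be tight
- gauge_grip (a point): plug gauge, steel, standing upright in its stand with the pin down; this point is the middle of its round handle (26 mm dia, 80 mm long, +-40 mm from here). Below the handle a collar 42 mm dia, 6 mm thick, then the pin: 20 mm dia, 50 mm long, its end tapered over the last 3 mm to 15 mm. 136 mm long in all, about 0.26 kg. z runs from pin to handle
- gauge_tip (a point): end of the gauge's pin, on its axis, 96 mm below gauge_grip
- stand_top (a point): gauge's stand: fixed round wooden post 68 mm dia, 62 mm tall, with an upright hole about 25 mm dia and 56 mm deep; this point is the centre of its top. The gauge's pin hangs in the hole and its collar lies on this top
- wood_tray: pale wooden tray, fixed, outside 216 (own x) x 126 (own y) x 22 mm, walls 7 mm, floor 7 mm thick; room for two bushes side by side along x, some 98 mm apart. Origin at its centre on the bench. For the bushes that the gauge passes. It may be on the left or on the right
- steel_tray: bright sheet-steel tray with a wire handle at each short end, fixed, outside 216 (own x) x 126 (own y) x 22 mm, walls 4 mm, floor 4 mm thick; room for two bushes, as in the other. Origin at its centre on the bench. For the bushes that the gauge does not pass
- beaker: glass beaker, 80 mm across, 110 mm tall; a bystander, leave alone
- bottle: white bottle, 60 mm across, 170 mm tall; a bystander, leave alone
There are look-alikes about, which are no part of the job. There is more than one size of the part that bears stand_top; the job needs the middle-sized. What is shaped like the part that bears gauge_grip but orange is not meant.

How it is judged:
By the outcome, as a careful person would: the job done as asked, in the order asked, and still so for the second after the job is handed in, with the robot touching nothing.
It also fails if it takes over 72 s, if anything falls off the work surface, if the arm or the gripper's body presses on something with over 40 N, if the wrist force passes 120 N, or if a joint passes its speed limit or range.

## Working session

There is one attempt and no reset: what is moved stays moved. The work goes in short steps, Python scripts to look and compute and a shell command to move; the robot and the scene stay as the last step left them, time stands still between calls to the robot, and variables do not carry over. Pictures are saved under pics/ and viewed, at most 10 in all, crops included, and the job is handed in when it is done.

```bash
mkdir -p pics; cat > h.py <<'E'
import numpy as np, cv2
from station import bot
def cam(n):
    m=bot.camera_model(n); return np.array(m["intrinsics"]),np.array(m["R"]),np.array(m["t"])
def ray(n,px,m=None):
    K,R,t=m or cam(n); d=R.T@np.linalg.inv(K)@np.array([px[0],px[1],1.]); return -R.T@t,d
def at_z(n,px,z,m=None):
    o,d=ray(n,px,m); return o+d*(z-o[2])/d[2]
def dep(n,px,D,m=None):
    o,d=ray(n,px,m); v=D[int(round(px[1])),int(round(px[0]))]; return o+d*v
def cloud(n,D,m=None):
    K,R,t=m or cam(n); v,u=np.mgrid[:480,:640]
    P=np.stack([(u-K[0,2])/K[0,0]*D,(v-K[1,2])/K[1,1]*D,D],-1); return (P-t)@R
def tri(a,b):
    A=np.zeros((3,3));B=np.zeros(3)
    for o,d in (a,b):
        d=d/np.linalg.norm(d);M=np.eye(3)-np.outer(d,d);A+=M;B+=M@o
    return np.linalg.solve(A,B)
np.set_printoptions(precision=4,suppress=True)
E
python3 - <<'E'
from h import *
o=bot.get_obs();print(o["t"],o["eef_pos"],o["tool_rot"],o["gripper_width"])
for c in ("top","side"):
    im,D=bot.read_camera(c);m=cam(c);cv2.imwrite(f"pics/{c}0.png",im);np.save(f"{c}D.npy",D)
    print(c,"campos",-m[1].T@m[2])
    for n in ["fixture","pocket_left","pocket_right","gauge_grip","gauge_tip","stand_top","wood_tray","steel_tray","beaker","bottle"]:
        for r in bot.pinpoint(n,c)[:4]:
            p=r["at"];print(n,np.round(p),round(r["score"],2),dep(c,np.clip(p,0,[639,479]),D))
E
```

```text
0.0 [ 0.2676 -0.6194  0.4037] [-0.0009  0.9793  0.2025 -0.0002] 1.0005536105164665
top campos [0.4366 0.0127 1.4356]
fixture [308. 295.] 0.77 [0.5023 0.0054 0.0131]
pocket_left [280. 294.] 0.59 [0.5017 0.0771 0.0188]
pocket_right [334. 293.] 0.59 [ 0.5093 -0.0577  0.0029]
gauge_grip [332. 192.] 0.67 [ 0.7387 -0.0444  0.1352]
gauge_grip [307. 227.] 0.64 [0.6511 0.0136 0.1496]
stand_top [372. 167.] 0.82 [ 0.8322 -0.1513  0.0205]
stand_top [348. 233.] 0.74 [ 0.6631 -0.0907  0.006 ]
stand_top [307. 232.] 0.71 [0.643  0.0131 0.1302]
stand_top [180. 303.] 0.32 [0.4757 0.3253 0.0056]
wood_tray [184. 306.] 0.61 [0.4695 0.3178 0.0027]
steel_tray [447. 306.] 0.92 [ 0.4831 -0.3444  0.0034]
steel_tray [333. 292.] 0.73 [ 0.5124 -0.0553  0.0048]
beaker [229. 227.] 0.74 [0.6717 0.2131 0.0051]
bottle [392. 233.] 0.82 [ 0.6499 -0.1877  0.1079]
side campos [0.114  0.5373 0.6172]
fixture [374. 316.] 0.68 [0.503 0.017 0.013]
pocket_left [372. 314.] 0.65 [0.5083 0.0159 0.0131]
pocket_left [313. 240.] 0.53 [0.6455 0.0265 0.117 ]
pocket_left [380. 237.] 0.15 [ 0.6512 -0.1864  0.0172]
pocket_right [392. 296.] 0.69 [ 0.5025 -0.036   0.0257]
gauge_grip [314. 241.] 0.8 [0.6456 0.0228 0.1143]
gauge_grip [302. 214.] 0.7 [ 0.7471 -0.0421  0.1018]
gauge_tip [305. 249.] 0.79 [ 0.7479 -0.0463  0.0096]
gauge_tip [392. 296.] 0.61 [ 0.5037 -0.0351  0.026 ]
stand_top [350. 242.] 0.68 [ 0.6612 -0.096   0.0434]
stand_top [313. 195.] 0.67 [ 0.8308 -0.1547  0.0687]
stand_top [313. 259.] 0.64 [0.6459 0.0274 0.0739]
wood_tray [249. 441.] 0.88 [0.4733 0.328  0.0064]
steel_tray [484. 243.] 0.66 [ 0.4792 -0.3406  0.004 ]
beaker [228. 328.] 0.94 [0.6523 0.2276 0.0331]
bottle [380. 239.] 0.7 [ 0.6511 -0.1854  0.0136]
```

View pics/top0.png

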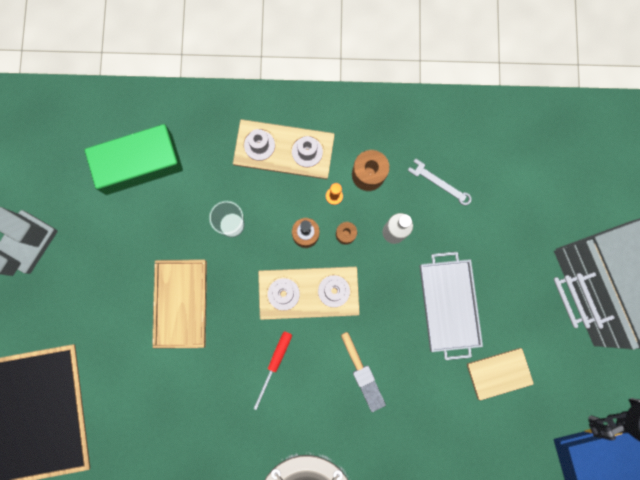

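View pics/side0.png

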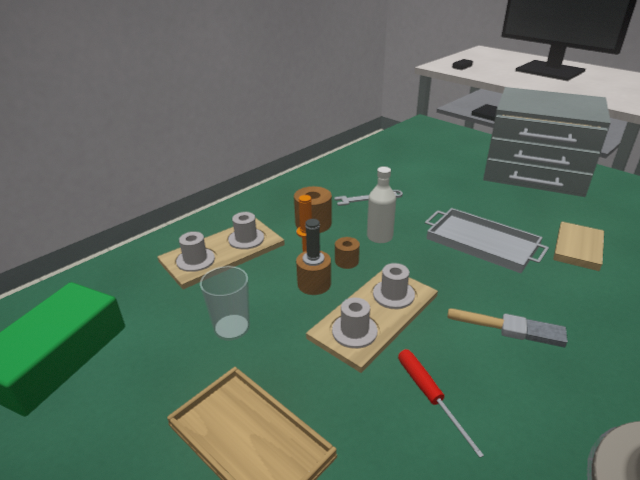

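Top picture: the near board's bushes are at (283,293) and (334,291), and the far board at (283,148) is not to be touched. There are three stands: large at (371,168), medium at (306,231) and small at (347,232). The dark-handled gauge stands in the medium one. The orange gauge at (335,193) is a decoy. The wooden tray is on the left at (180,304) and the steel tray on the right at (451,306). Next I'll measure and confirm with a crop.

```bash
python3 - <<'E'
from h import *
C={c:cloud(c,np.load(f"{c}D.npy")) for c in("top","side")}
def circ(P,q):
    for _ in range(5):
        A=np.c_[2*P[:,:2],np.ones(len(P))];s=np.linalg.lstsq(A,(P[:,:2]**2).sum(1),rcond=None)[0]
    return s[:2],np.sqrt(s[2]+s[0]**2+s[1]**2)
for c,X in C.items():
    ok=X[...,2]>-.02
    def sel(cx,cy,r,z0,z1):
        P=X.reshape(-1,3);return P[(np.hypot(P[:,0]-cx,P[:,1]-cy)<r)&(P[:,2]>z0)&(P[:,2]<z1)]
    for n,a in dict(bushL=(.505,.07,.04,.06,.08),bushR=(.505,-.055,.04,.06,.08),gtop=(.645,.02,.04,.14,.16),ghandle=(.645,.02,.03,.08,.135),stand=(.645,.02,.05,.055,.066),small=(.66,-.09,.05,.03,.07),big=(.82,-.145,.07,.05,.11),oran=(.745,-.043,.03,.08,.18)).items():
        P=sel(*a)
        if len(P)>5:print(c,n,len(P),"mean",P.mean(0),"min",P.min(0),"max",P.max(0))
    for n,a in dict(wood=(.473,.325),steel=(.48,-.342)).items():
        P=sel(*a,.15,.014,.035)
        if len(P)>20:
            r=cv2.minAreaRect((P[:,:2]*1000).astype(np.float32));print(c,n,len(P),r,np.median(P[:,2]))
m=cam("wrist");o=bot.get_obs()
from scipy.spatial.transform import Rotation as Ro
q=o["tool_rot"];Rt=Ro.from_quat([q[1],q[2],q[3],q[0]]).as_matrix()
print("wristcam in tool",Rt.T@(-m[1].T@m[2]-o["eef_pos"]),"\n",m[1]@Rt,m[0][0])
a=cv2.imread("pics/top0.png")[110:330,220:420];b=cv2.imread("pics/side0.png")[180:330,260:400]
cv2.imwrite("pics/crop1.png",np.hstack([cv2.resize(a,(400,440)),cv2.resize(b,(400,440))]))
E
```

```text
top bushL 268 mean [0.503  0.068  0.0678] min [0.4792 0.0452 0.0603] max [0.5275 0.0915 0.0766]
top bushR 266 mean [ 0.5134 -0.0571  0.0675] min [ 0.4893 -0.0798  0.061 ] max [ 0.5376 -0.0336  0.0746]
top gtop 103 mean [0.6549 0.0168 0.1467] min [0.6423 0.0039 0.1403] max [0.669  0.0293 0.1517]
top ghandle 38 mean [0.6456 0.0175 0.1068] min [0.6424 0.0057 0.0803] max [0.6545 0.0297 0.1345]
top stand 337 mean [0.6525 0.0174 0.0614] min [ 0.6219 -0.0166  0.0553] max [0.6896 0.0497 0.0659]
top small 307 mean [ 0.658  -0.0841  0.0458] min [ 0.633  -0.1088  0.0302] max [ 0.6845 -0.0592  0.0557]
top big 934 mean [ 0.8144 -0.1403  0.0771] min [ 0.7731 -0.1837  0.0505] max [ 0.8608 -0.0984  0.0881]
top oran 147 mean [ 0.7435 -0.0513  0.1251] min [ 0.734  -0.0648  0.0804] max [ 0.7585 -0.0387  0.1411]
top wood 861 ((474.8397216796875, 325.4205322265625), (215.71673583984375, 127.84219360351562), 1.9170656204223633) 0.020738892967812683
top steel 800 ((475.794189453125, -350.6527099609375), (280.8204345703125, 128.10821533203125), 6.872137546539307) 0.021272486662969103
side bushL 479 mean [0.
[... 519 characters left out ...]
] min [ 0.6324 -0.1098  0.03  ] max [ 0.685  -0.0587  0.0496]
side big 701 mean [ 0.8073 -0.14    0.0732] min [ 0.7723 -0.1829  0.05  ] max [ 0.8628 -0.0964  0.0832]
side oran 318 mean [ 0.7427 -0.0468  0.1151] min [ 0.7333 -0.0645  0.08  ] max [ 0.7597 -0.0372  0.1379]
side wood 2092 ((475.50958251953125, 325.4423828125), (217.45423889160156, 127.1120834350586), 1.7693010568618774) 0.020774358483025845
side steel 1126 ((475.27410888671875, -350.992919921875), (282.1532287597656, 133.5059356689453), 6.595826625823975) 0.020015499222997994
wristcam in tool [ 0.0703 -0.0002  0.0316] 
 [[-0.      1.     -0.0001]
 [-0.9609 -0.0001 -0.2771]
 [-0.2771  0.0001  0.9609]] [361.2679   0.     320.8003]
```

View pics/crop1.png

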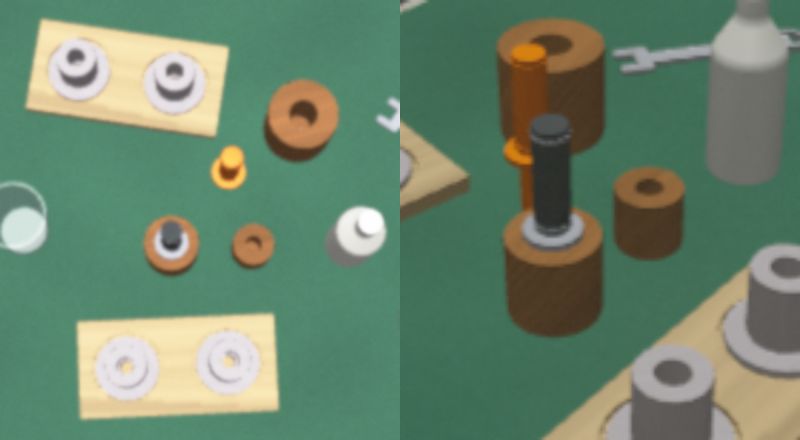

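The crop confirms it. The black-handled gauge sits in the medium stand, about 68 mm across and 62 mm high (left panel (171,243)). The orange one is a decoy, and the near board's two bushes are at (127,366) and (229,362). Heights check out: bush tops about 67 mm, handle top about 147 mm. I'll move to a wrist view.

```bash
python3 -m pendant '[[0.085,0,0,0,5.84],[0.085,0,0,0,5.84],[0.085,0,0,0,5.84],[0.085,0,0,0,5.84],[0.085,0.0153,-0.0365,0,0],[0.085,0.0153,-0.0365,0,0],[0.085,0.0153,-0.0365,0,0],[0.085,0.0153,-0.0365,0,0],[0.085,0.0153,-0.0365,0,0],[0.085,0.0153,-0.0365,0,0],[0.085,0.0153,-0.0365,0,0],[0.085,0.0153,-0.0365,0,0]]' 40; python3 -m pendant '[[0.085,0.0153,-0.0365,0,0],[0.085,0.0153,-0.0365,0,0],[0.085,0.0153,-0.0365,0,0],[0.085,0.0153,-0.0365,0,0],[0.085,0.0153,-0.0365,0,0],[0.085,0.0153,-0.0365,0,0],[0.085,0.0153,-0.0365,0,0],[0.085,0.0153,-0.0365,0,0],[0.085,0.0153,-0.0365,0,0],[0.085,0,0,0,0],[0.085,0,0,0,0]]'
cat > w.py <<'E'
from h import *
import sys
def look(name):
    o=bot.get_obs();m=cam("wrist");im,D=bot.read_camera("wrist");cv2.imwrite(f"pics/{name}.png",im)
    X=cloud("wrist",D,m);np.savez(name+".npz",D=D,K=m[0],R=m[1],t=m[2],im=im)
    print(o["t"],"tcp",o["eef_pos"],"rot",o["tool_rot"]);return im,D,X,m
def fit(X,cx,cy,r,z0,z1,rad=None):
    P=X.reshape(-1,3);P=P[(np.hypot(P[:,0]-cx,P[:,1]-cy)<r)&(P[:,2]>z0)&(P[:,2]<z1)]
    if len(P)<10: return None
    (c,rr)=cv2.minEnclosingCircle((P[:,:2]*1000).astype(np.float32))
    return len(P),np.array(c)/1000,rr,np.median(P[:,2])
E
python3 - <<'E'
from w import *
im,D,X,m=look("w1")
for n,a in dict(bL=(.5025,.0695,.035,.062,.074),bR=(.513,-.056,.035,.062,.074),g=(.655,.018,.03,.142,.155),collar=(.655,.018,.025,.0645,.072)).items(): print(n,fit(X,*a))
for n in ["gauge_grip","stand_top","pocket_left","pocket_right"]:
    for r in bot.pinpoint(n,"wrist")[:3]: print(n,np.round(r["at"]),round(r["score"],2))
E
```

```text
t: 2.1
eef_pos: [0.3904, -0.3258, 0.405]
tool_rot: [0.0, 1.0, -0.0, 0.0]
contact_force: [0.2, -0.5, 0.5]
gripper_width: 0.994
grasp_force: 0.0
t: 3.02
eef_pos: [0.5283, 0.0036, 0.4048]
tool_rot: [-0.0, 1.0, 0.003, 0.0]
contact_force: [-0.9, -1.3, -0.1]
gripper_width: 1.0
grasp_force: 0.0
3.0167 tcp [0.5283 0.0036 0.4048] rot [-0.0005  1.      0.0027  0.0002]
bL (1925, array([0.5045, 0.0682]), 25.04340362548828, np.float64(0.06700738187508623))
bR (1965, array([ 0.5145, -0.0568]), 24.85772705078125, np.float64(0.06699580549701288))
g (1915, array([0.656 , 0.0168]), 13.391372680664062, np.float64(0.1470757528574416))
collar (957, array([0.6561, 0.0167]), 20.8555965423584, np.float64(0.06718750089300005))
gauge_grip [301.  44.] 0.61
stand_top [431.  57.] 0.94
```

View pics/w1.png

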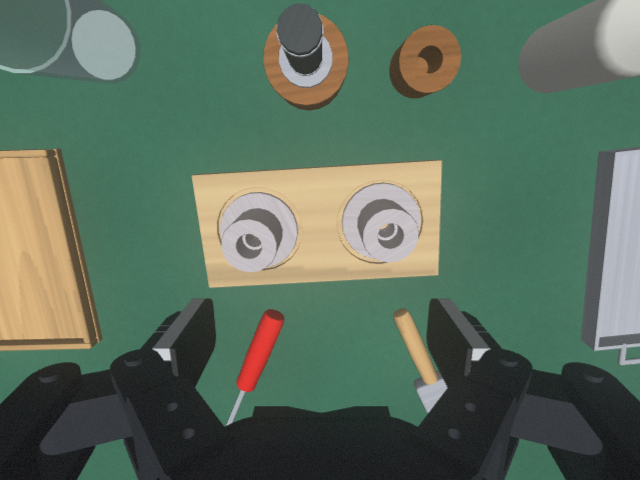

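Wrist view: the gauge handle top is at (300,30), the bush mouths at (250,242) and (389,232), and the trays at either side. The views agree within 2 mm, so I'll grasp the gauge by its handle.

```bash
python3 -m pendant '[[0.085,0.032,-0.0033,0,0],[0.085,0.032,-0.0033,0,0],[0.085,0.032,-0.0033,0,0],[0.085,0.032,-0.0033,0,0],[0.085,0,0,0.03,0],[0.085,0,0,0.03,0],[0.085,0,0,0.03,0],[0.085,0,0,0.03,0],[0.085,0,0,0.012,0],[0.085,0,0,0,0]]'; python3 -m pendant '[[0.02,0,0,0,0],[0.02,0,0,0,0],[0.02,0,0,0,0],[0.02,0,0,0,0],[0.02,0,0,0,0],[0.02,0,0,0,0]]' 60
```

```text
t: 4.1
eef_pos: [0.6543, 0.0127, 0.2694]
tool_rot: [0.0, 1.0, -0.001, -0.003]
contact_force: [-0.4, -0.6, -0.5]
gripper_width: 0.997
grasp_force: 0.0
t: 4.6
eef_pos: [0.6563, 0.0144, 0.2742]
tool_rot: [-0.0, 1.0, 0.0, 0.001]
contact_force: [-0.6, 1.4, 6.1]
gripper_width: 0.29
grasp_force: 58.2
```

```bash
python3 -m pendant '[[0.02,0,0,-0.008,0],[0.02,0,0,-0.012,0],[0.02,0,0,-0.015,0],[0.02,0,0,-0.02,0],[0.02,0,0,-0.025,0],[0.02,0,0,-0.02,0],[0.02,-0.035,-0.01,0,0],[0.02,-0.035,-0.01,0,0],[0.02,-0.03,-0.01,0,0],[0.02,0,0,0,0],[0.02,0,0,0,0]]'
python3 - <<'E'
from w import *
im,D,X,m=look("w2")
o=bot.get_obs();p=o["eef_pos"];print(o["contact_force"],o["torque"])
# cloud points near held gauge
P=X.reshape(-1,3);d=P-p
s=(abs(d[:,0])<.03)&(abs(d[:,1])<.03)
for z in np.arange(-.26,-.13,.004):
    k=s&(d[:,2]>z)&(d[:,2]<z+.004)
    if k.sum()>5:print(round(z,3),k.sum(),"x",d[k,0].min(),d[k,0].max(),"y",d[k,1].min(),d[k,1].max(),"ymid",(d[k,1].min()+d[k,1].max())/2)
print(fit(X,.504,.0682,.035,.062,.074),fit(X,.5145,-.0568,.035,.062,.074))
E
```

```text
t: 5.52
eef_pos: [0.5542, 0.0447, 0.3736]
tool_rot: [0.0, 1.0, 0.001, -0.0]
contact_force: [0.8, -1.1, -2.6]
gripper_width: 0.289
grasp_force: 59.0
5.5167 tcp [0.5542 0.0447 0.3736] rot [ 0.0003  1.      0.001  -0.0001]
[ 0.4071 -0.9222 -2.4149] [-0.0141 -0.0578 -0.0194]
-0.26 32 x 0.005191694997632834 0.008112969200181563 y -0.0033958120921592366 0.008959925855385638 ymid 0.0027820568816132006
-0.256 17 x 0.005990088797755755 0.008180310251300504 y -0.002065222374997372 0.008214152376075 ymid 0.003074465000538814
-0.216 14 x 0.013161974436622037 0.018820462693924456 y -0.00934836695229261 0.015222383847355678 ymid 0.002937008447531534
-0.212 266 x -0.006849835624148537 0.01913535025669577 y -0.019006720327597315 0.021978561242856992 ymid 0.0014859204576298385
-0.208 1653 x -0.014048335105184884 0.019316041191363986 y -0.018917067022372926 0.021852894553586036 ymid 0.001467913765606555
-0.204 137 x -0.0019794917084838826 0.011763868268216515 y -0.011543078410605333 0.014608828050051884 ymid 0.0015328748197232754
-0.2 179 x -0.003056898623504334 0.012171755645013604 y -0.0114489550993
[... 1680 characters left out ...]
 0.0007637405779266377
-0.144 649 x 0.0007817116013821845 0.011582760544075255 y -0.025031343266946025 0.026448176163044415 ymid 0.0007084164480491949
-0.14 1032 x -0.012849528395020515 0.011776856235827693 y -0.018209475399709792 0.019643454827557028 ymid 0.0007169897139236176
-0.136 860 x -0.011714112480651684 0.012136766745243 y -0.02981993104259206 0.02995909133310401 ymid 6.958014525597529e-05
-0.132 1748 x -0.013961222854128041 0.012719390093089089 y -0.029964095811728392 0.02992783119514933 ymid -1.813230828953162e-05
(438, array([0.5121, 0.0832]), 17.686067581176758, np.float64(0.06700417989572793)) (2295, array([ 0.5143, -0.0566]), 25.24785804748535, np.float64(0.06698166865857136))
```

View pics/w2.png

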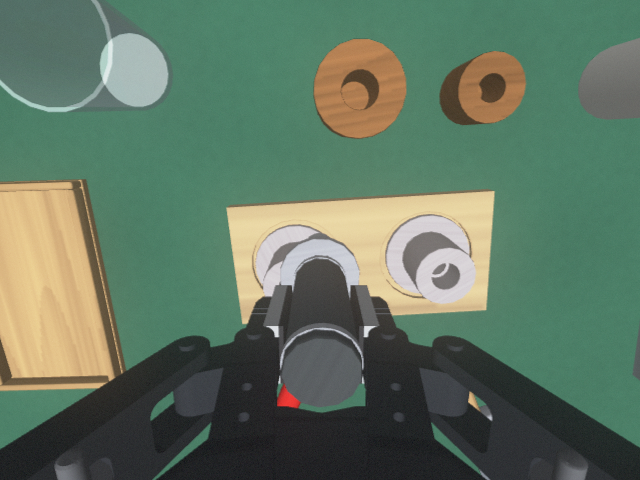

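The held gauge shows its collar at (320,265) and the handle upright within about 0.7°. The empty medium stand is at (360,88) and the right bush's mouth at (445,272). Next is the left bush.

```bash
python3 -m pendant '[[0.02,-0.016,-0.0072,0,0],[0.02,-0.016,-0.0072,0,0],[0.02,-0.016,-0.0073,0,0],[0.02,0,0,0.015,0],[0.02,0,0,0.015,0],[0.02,0,0,0,0],[0.02,0,0,0,0],[0.02,0,0,0,0]]'
python3 - <<'E'
from w import *
im,D,X,m=look("w3");o=bot.get_obs();p=o["eef_pos"];print(o["contact_force"])
P=X.reshape(-1,3);d=P-p;s=(abs(d[:,0])<.03)&(abs(d[:,1])<.03)
k=s&(d[:,2]>-.212)&(d[:,2]<-.204);print("collar x",P[k,0].max()-.021,"ymid",(P[k,1].min()+P[k,1].max())/2)
s2=(np.hypot(P[:,0]-.5045,P[:,1]-.0682)<.032)&(P[:,2]>.062)&(P[:,2]<.072)
Q=P[s2];print(len(Q),Q.min(0),Q.max(0))
print(fit(X,.5145,-.0568,.035,.062,.074))
E
```

```text
t: 6.23
eef_pos: [0.5088, 0.0655, 0.3434]
tool_rot: [-0.0, 1.0, -0.0, 0.0]
contact_force: [0.1, 0.2, -2.1]
gripper_width: 0.29
grasp_force: 59.0
6.2333 tcp [0.5088 0.0655 0.3434] rot [-0.0001  1.     -0.0004  0.0005]
[ 0.5966  0.5307 -1.9133]
collar x 0.508431969465056 ymid 0.06657619243663698
1539 [0.4974 0.0435 0.0621] [0.529  0.0928 0.0692]
(3226, array([ 0.5144, -0.057 ]), 25.1731014251709, np.float64(0.06699157524414656))
```

```bash
cat >> w.py <<'E'
from scipy.optimize import least_squares
def arc(P,c0,R,front=True):
    Q=P[:,:2];h=cv2.convexHull((Q*1000).astype(np.float32))[:,0]/1000
    h=h[(h[:,0]>c0[0]+.2*R)&(abs(np.hypot(*(h-c0).T)-R)<.006)]
    r=least_squares(lambda c:np.hypot(*(h-c).T)-R,c0,loss="soft_l1",f_scale=.0005);return r.x,len(h)
def compare(bc,names,zoff=.208):
    out=[]
    for n in names:
        im,D,X,m=look(n);p=np.array(bot.get_obs()["eef_pos"]);P=X.reshape(-1,3);d=P-p
        k=(np.hypot(d[:,0],d[:,1])<.027)&(d[:,2]>-zoff-.004)&(d[:,2]<-zoff+.004);C,nc=arc(P[k],p[:2],.021)
        k=(np.hypot(P[:,0]-bc[0],P[:,1]-bc[1])<.03)&(P[:,2]>.063)&(P[:,2]<.071);B,nb=arc(P[k],np.array(bc),.025)
        k=(np.hypot(d[:,0],d[:,1])<.02)&(d[:,2]>-.256)&(d[:,2]<-.222);Q=P[k]
        print("collar",C,nc,"collar-tcp",C-p[:2],"bush",B,nb,"move",B-C,"pin x",(Q[:,0].max()-.01,len(Q)) if len(Q)>5 else None);out.append(B-C)
    print("mean",np.mean(out,0))
E
python3 -m pendant '[[0.02,-0.003,-0.0012,0,0],[0.02,0,0,0,0],[0.02,0,0,0,0]]'
python3 - <<'E'
from w import *
compare((.5045,.0682),["a1","a2","a3"])
E
```

```text
t: 6.53
eef_pos: [0.5048, 0.067, 0.3431]
tool_rot: [-0.0, 1.0, 0.0, 0.0]
contact_force: [-0.9, 0.4, -2.6]
gripper_width: 0.292
grasp_force: 59.0
6.5333 tcp [0.5048 0.067  0.3431] rot [-0.      1.      0.0001  0.0003]
collar [0.5043 0.068 ] 28 collar-tcp [-0.0005  0.001 ] bush [0.504  0.0682] 20 move [-0.0004  0.0002] pin x (np.float64(0.504412575068729), 26)
6.5833 tcp [0.5048 0.067  0.3431] rot [-0.      1.      0.0001  0.0003]
collar [0.5045 0.0681] 18 collar-tcp [-0.0003  0.0011] bush [0.5039 0.0683] 21 move [-0.0006  0.0002] pin x (np.float64(0.5044743594160488), 25)
6.6333 tcp [0.5048 0.067  0.343 ] rot [-0.      1.      0.0001  0.0003]
collar [0.5044 0.068 ] 27 collar-tcp [-0.0004  0.0011] bush [0.504  0.0683] 20 move [-0.0004  0.0002] pin x (np.float64(0.5045858162595483), 26)
mean [-0.0005  0.0002]
```

```bash
python3 -m pendant '[[0.02,-0.0004,0,0.006,0],[0.02,0,0,0.005,0],[0.02,0,0,0.003,0],[0.02,0,0,0.002,0],[0.02,0,0,0.002,0],[0.02,0,0,0,0]]'
```

```text
t: 7.18
eef_pos: [0.5043, 0.0669, 0.3242]
tool_rot: [0.0, 1.0, 0.0, -0.0]
contact_force: [-0.2, -0.5, -2.5]
gripper_width: 0.29
grasp_force: 59.0
```

```bash
python3 -m pendant '[[0.02,0,0,0.002,0],[0.02,0,0,0.002,0],[0.02,0,0,0.002,0],[0.02,0,0,0,0]]'
```

```text
t: 7.52
eef_pos: [0.5042, 0.0669, 0.3183]
tool_rot: [0.0, 1.0, 0.0, -0.0]
contact_force: [0.0, -0.7, -3.4]
gripper_width: 0.288
grasp_force: 59.0
```

```bash
python3 -m pendant '[[0.02,0,0,0.003,0],[0.02,0,0,0.003,0],[0.02,0,0,0.003,0],[0.02,0,0,0.002,0],[0.02,0,0,0,0]]'; python3 -m pendant '[[0.02,0,0,0.0015,0],[0.02,0,0,0.0015,0],[0.02,0,0,0,0]]';python3 -m pendant '[[0.02,0,0,0.0015,0],[0.02,0,0,0,0]]'
```

```text
t: 7.93
eef_pos: [0.5041, 0.0669, 0.3071]
tool_rot: [0.0, 1.0, 0.0, -0.0]
contact_force: [-0.0, -0.9, -2.3]
gripper_width: 0.288
grasp_force: 59.0
t: 8.18
eef_pos: [0.5043, 0.067, 0.3045]
tool_rot: [0.0, 1.0, 0.0, -0.0]
contact_force: [0.3, 0.3, -2.5]
gripper_width: 0.288
grasp_force: 59.0
t: 8.35
eef_pos: [0.5043, 0.0669, 0.303]
tool_rot: [0.0, 1.0, 0.0, -0.0]
contact_force: [0.3, -0.4, -2.6]
gripper_width: 0.291
grasp_force: 59.0
```

```bash
python3 -m pendant '[[0.02,0,0,0.0015,0],[0.02,0,0,0,0]]';python3 -m pendant '[[0.02,0,0,0.0015,0],[0.02,0,0,0,0]]'
```

```text
t: 8.52
eef_pos: [0.5046, 0.0669, 0.3021]
tool_rot: [0.0, 1.0, -0.0, 0.0]
contact_force: [-1.2, 0.1, 1.7]
gripper_width: 0.291
grasp_force: 59.9
t: 8.68
eef_pos: [0.505, 0.067, 0.3018]
tool_rot: [0.0, 1.0, -0.0, 0.001]
contact_force: [-3.8, -1.5, 13.0]
gripper_width: 0.29
grasp_force: 60.9
```

```bash
python3 -m pendant '[[0.02,0,0,0.0015,0],[0.02,0,0,0,0]]'
```

```text
t: 8.85
eef_pos: [0.5055, 0.0676, 0.3014]
tool_rot: [-0.0, 1.0, -0.0, 0.002]
contact_force: [-4.1, -0.3, 20.9]
gripper_width: 0.287
grasp_force: 60.7
```

The left bush stopped the pin hard at the 26 mm depth, so it is tight. Now the right bush.

```bash
python3 -m pendant '[[0.02,0,0,-0.006,0],[0.02,0,0,-0.01,0],[0.02,0,0,-0.015,0],[0.02,0,0,-0.015,0],[0.02,0.0026,0.0312,0,0],[0.02,0.0026,0.0312,0,0],[0.02,0.0026,0.0312,0,0],[0.02,0.0026,0.0312,0,0],[0.02,0,0,0,0],[0.02,0,0,0,0],[0.02,0,0,0,0]]'
python3 - <<'E'
from w import *
compare((.5144,-.0567),["b1","b2","b3"])
E
```

```text
t: 9.77
eef_pos: [0.5147, -0.0575, 0.3448]
tool_rot: [-0.0, 1.0, -0.0, -0.0]
contact_force: [0.1, 0.6, -2.5]
gripper_width: 0.289
grasp_force: 59.4
9.7667 tcp [ 0.5147 -0.0575  0.3448] rot [-0.0003  1.     -0.     -0.0001]
collar [ 0.5138 -0.057 ] 22 collar-tcp [-0.0009 -0.0002] bush [ 0.514  -0.0571] 25 move [ 0.0002 -0.0002] pin x (np.float64(0.5137480269068432), 15)
9.8167 tcp [ 0.5147 -0.0568  0.3448] rot [-0.0003  1.      0.0007 -0.0001]
collar [ 0.5138 -0.0562] 22 collar-tcp [-0.0009  0.0003] bush [ 0.5141 -0.0571] 22 move [ 0.0002 -0.0009] pin x (np.float64(0.5136311951544247), 15)
9.8667 tcp [ 0.5147 -0.0565  0.3447] rot [-0.0003  1.      0.0011 -0.0001]
collar [ 0.5138 -0.0559] 25 collar-tcp [-0.0009  0.0006] bush [ 0.514  -0.0571] 21 move [ 0.0002 -0.0012] pin x (np.float64(0.5137009112096322), 15)
mean [ 0.0002 -0.0008]
```

```bash
python3 -m pendant '[[0.02,0.0002,0.0011,0.006,0],[0.02,0,0,0.005,0],[0.02,0,0,0.004,0],[0.02,0,0,0.003,0],[0.02,0,0,0.002,0],[0.02,0,0,0,0]]'
```

```text
t: 10.42
eef_pos: [0.5148, -0.0589, 0.324]
tool_rot: [-0.0, 1.0, 0.0, -0.001]
contact_force: [0.7, 0.5, -2.1]
gripper_width: 0.288
grasp_force: 59.4
```

```bash
python3 -m pendant '[[0.02,0,0,0.002,0],[0.02,0,0,0.002,0],[0.02,0,0,0.002,0],[0.02,0,0,0,0]]'
```

```text
t: 10.75
eef_pos: [0.5149, -0.059, 0.3184]
tool_rot: [-0.0, 1.0, 0.0, -0.0]
contact_force: [-0.0, -0.8, -0.8]
gripper_width: 0.29
grasp_force: 59.4
```

```bash
python3 -m pendant '[[0.02,0,0,0.003,0],[0.02,0,0,0.003,0],[0.02,0,0,0.003,0],[0.02,0,0,0.002,0],[0.02,0,0,0,0]]'; python3 -m pendant '[[0.02,0,0,0.0015,0],[0.02,0,0,0.0015,0],[0.02,0,0,0,0]]'
```

```text
t: 11.17
eef_pos: [0.5148, -0.0589, 0.3071]
tool_rot: [-0.0, 1.0, 0.0, -0.0]
contact_force: [0.1, 0.7, -2.9]
gripper_width: 0.291
grasp_force: 59.4
t: 11.42
eef_pos: [0.5149, -0.059, 0.3045]
tool_rot: [0.0, 1.0, 0.0, -0.0]
contact_force: [0.2, 0.1, -3.0]
gripper_width: 0.292
grasp_force: 59.4
```

```bash
python3 -m pendant '[[0.02,0,0,0.0015,0],[0.02,0,0,0.0015,0],[0.02,0,0,0,0]]';  python3 -m pendant '[[0.02,0,0,0.0015,0],[0.02,0,0,0,0]]'; python3 -m pendant '[[0.02,0,0,0.0015,0],[0.02,0,0,0,0]]'
```

```text
t: 11.67
eef_pos: [0.5153, -0.0585, 0.3021]
tool_rot: [-0.0, 1.0, 0.0, 0.0]
contact_force: [0.0, 1.2, 0.9]
gripper_width: 0.293
grasp_force: 59.9
t: 11.83
eef_pos: [0.5156, -0.0584, 0.3016]
tool_rot: [-0.0, 1.0, 0.0, 0.001]
contact_force: [-2.8, 2.9, 11.5]
gripper_width: 0.287
grasp_force: 61.0
t: 12.0
eef_pos: [0.5164, -0.0585, 0.3013]
tool_rot: [-0.0, 1.0, 0.0, 0.002]
contact_force: [-3.8, 1.9, 19.0]
gripper_width: 0.294
grasp_force: 61.6
```

Same depth and same hard stop, so the right bush is tight too. Both go in the steel tray. I'll return the gauge first.

```bash
python3 -m pendant '[[0.02,0,0,-0.006,0],[0.02,0,0,-0.012,0],[0.02,0,0,-0.02,0],[0.02,0,0,-0.03,0],[0.02,0,0,-0.012,0],[0.02,0.03,-0.015,0,0],[0.02,0.03,-0.015,0,0],[0.02,0.03,-0.015,0,0],[0.02,0.03,-0.015,0,0],[0.02,0.018,-0.015,0,0],[0.02,0,0,0,0],[0.02,0,0,0,0]]'
python3 - <<'E'
from w import *
print(fit(cloud("wrist",*(lambda z:(z["D"],(z["K"],z["R"],z["t"])))(np.load("w2.npz"))),.656,.017,.045,.055,.067))
for n in("c1","c2"):
    im,D,X,m=look(n);p=np.array(bot.get_obs()["eef_pos"]);P=X.reshape(-1,3);d=P-p
    k=(np.hypot(d[:,0],d[:,1])<.027)&(abs(d[:,2]+.208)<.004);C,nc=arc(P[k],p[:2],.021)
    k=(np.hypot(P[:,0]-.656,P[:,1]-.017)<.04)&(abs(P[:,2]-.061)<.004);B,nb=arc(P[k],np.array([.656,.017]),.034)
    print(C,nc,B,nb,B-C)
E
```

```text
t: 13.0
eef_pos: [0.6533, 0.0172, 0.3776]
tool_rot: [-0.0, 1.0, 0.001, -0.001]
contact_force: [-0.5, -1.3, -2.8]
gripper_width: 0.294
grasp_force: 59.6
(6162, array([0.6564, 0.0171]), 33.90098571777344, np.float64(0.06111290662787153))
13.0 tcp [0.6533 0.0172 0.3776] rot [-0.0001  1.      0.0011 -0.0008]
[0.6514 0.018 ] 20 [0.6561 0.0169] 24 [ 0.0047 -0.0011]
13.05 tcp [0.6526 0.0159 0.3777] rot [ 0.0003  1.      0.0003 -0.001 ]
[0.6507 0.0164] 21 [0.6561 0.017 ] 25 [0.0054 0.0005]
```

```bash
python3 -m pendant '[[0.02,0.005,0,0.01,0],[0.02,0,0,0.015,0],[0.02,0,0,0.012,0],[0.02,0,0,0,0],[0.02,0,0,0,0],[0.02,0,0,0,0]]'
python3 - <<'E'
from w import *
for n in("c3","c4"):
    im,D,X,m=look(n);p=np.array(bot.get_obs()["eef_pos"]);P=X.reshape(-1,3);d=P-p
    k=(np.hypot(d[:,0],d[:,1])<.027)&(abs(d[:,2]+.208)<.004);C,nc=arc(P[k],p[:2],.021)
    k=(np.hypot(P[:,0]-.656,P[:,1]-.017)<.04)&(abs(P[:,2]-.061)<.004);B,nb=arc(P[k],np.array([.6562,.017]),.034)
    print(C,nc,B,nb,B-C)
E
```

```text
t: 13.6
eef_pos: [0.658, 0.0158, 0.342]
tool_rot: [0.0, 1.0, -0.0, 0.0]
contact_force: [-0.1, 0.9, -2.1]
gripper_width: 0.287
grasp_force: 59.6
13.6 tcp [0.658  0.0158 0.342 ] rot [ 0.      1.     -0.0002  0.0002]
[0.6566 0.0164] 19 [0.6561 0.0168] 27 [-0.0005  0.0004]
13.65 tcp [0.6582 0.0159 0.3424] rot [-0.      1.     -0.0001  0.0006]
[0.6569 0.0166] 16 [0.6562 0.0169] 26 [-0.0007  0.0003]
```

Well aligned (clearance ±2.5 mm). Lowering: the collar should rest at TCP z of about 0.274.

```bash
python3 -m pendant '[[0.02,-0.0005,0,0.01,0],[0.02,0,0,0.01,0],[0.02,0,0,0.006,0],[0.02,0,0,0.006,0],[0.02,0,0,0,0]]'; python3 -m pendant '[[0.02,0,0,0.01,0],[0.02,0,0,0.01,0],[0.02,0,0,0.008,0],[0.02,0,0,0,0]]'
```

```text
t: 14.12
eef_pos: [0.6568, 0.016, 0.3076]
tool_rot: [0.0, 1.0, 0.0, -0.002]
contact_force: [-0.8, 0.5, -2.6]
gripper_width: 0.286
grasp_force: 59.6
t: 14.45
eef_pos: [0.6567, 0.016, 0.2792]
tool_rot: [0.0, 1.0, 0.0, -0.002]
contact_force: [-0.3, 0.4, -3.2]
gripper_width: 0.289
grasp_force: 59.6
```

```bash
python3 -m pendant '[[0.02,0,0,0.003,0],[0.02,0,0,0.002,0],[0.02,0,0,0,0]]'; python3 -m pendant '[[0.02,0,0,0.0015,0],[0.02,0,0,0,0]]'
```

```text
t: 14.7
eef_pos: [0.6575, 0.016, 0.2765]
tool_rot: [0.0, 1.0, -0.0, -0.0]
contact_force: [-0.3, 0.0, -3.3]
gripper_width: 0.291
grasp_force: 59.6
t: 14.87
eef_pos: [0.6575, 0.0161, 0.2753]
tool_rot: [0.0, 1.0, 0.0, 0.0]
contact_force: [0.2, -0.2, -1.3]
gripper_width: 0.293
grasp_force: 59.6
```

```bash
python3 -m pendant '[[0.02,0,0,0.001,0],[0.02,0,0,0,0],[0.06,0,0,0,0],[0.085,0,0,0,0],[0.085,0,0,0,0],[0.085,0,0,0,0],[0.085,0,0,0,0]]'; python3 -m pendant '[[0.085,0,0,-0.015,0],[0.085,0,0,-0.03,0],[0.085,0,0,-0.035,0],[0.085,0,0,-0.03,0],[0.085,-0.0286,0.0148,0,0],[0.085,-0.0286,0.0148,0,0],[0.085,-0.0286,0.0148,0,0],[0.085,-0.0286,0.0148,0,0],[0.085,-0.0286,0.0148,0,0],[0.085,0,0,0,0],[0.085,0,0,0,0],[0.085,0,0,0,0]]'
python3 - <<'E'
from w import *
im,D,X,m=look("w4")
print(fit(X,.504,.0682,.033,.062,.074),fit(X,.5143,-.0569,.033,.062,.074),fit(X,.656,.017,.02,.14,.155))
P=X.reshape(-1,3)
k=(abs(P[:,2]-.02)<.006)&(P[:,1]<-.25)&(P[:,1]>-.45)&(abs(P[:,0]-.475)<.15);print(k.sum(),P[k].min(0),P[k].max(0))
E
```

```text
t: 15.45
eef_pos: [0.6576, 0.0161, 0.2745]
tool_rot: [-0.0, 1.0, 0.0, 0.0]
contact_force: [-0.1, 0.3, -0.3]
gripper_width: 0.975
grasp_force: 0.0
t: 16.45
eef_pos: [0.5149, -0.0577, 0.3848]
tool_rot: [-0.0, 1.0, 0.0, 0.001]
contact_force: [0.7, -0.6, 0.9]
gripper_width: 0.995
grasp_force: 0.0
16.45 tcp [ 0.5149 -0.0577  0.3848] rot [-0.0001  1.      0.      0.0008]
(2315, array([0.5041, 0.0682]), 25.135236740112305, np.float64(0.06697191124475008)) (2257, array([ 0.5134, -0.0573]), 24.97364044189453, np.float64(0.06700732163847316)) (855, array([0.6509, 0.0158]), 12.342426300048828, np.float64(0.14647839349870237))
4055 [ 0.3251 -0.4045  0.014 ] [ 0.6153 -0.2736  0.024 ]
```

View pics/w4.png

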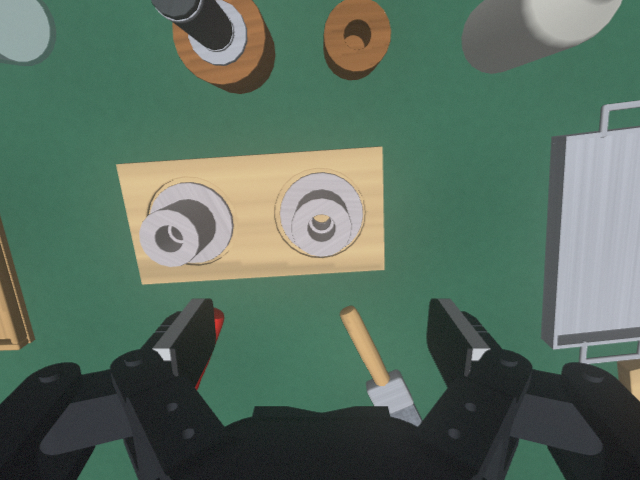

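The gauge is back in its stand, with its collar flat on the top at (215,40). The right bush's mouth is at (322,222). I'll grasp the right bush.

```bash
python3 -m pendant '[[0.085,-0.001,0,0.032,0],[0.085,0,0,0.032,0],[0.085,0,0,0.032,0],[0.085,0,0,0.032,0],[0.085,0,0,0.027,0],[0.085,0,0,0.018,0],[0.085,0,0,0.009,0],[0.085,0,0,0,0]]'; python3 -m pendant '[[0.04,0,0,0,0],[0.04,0,0,0,0],[0.04,0,0,0,0],[0.04,0,0,0,0],[0.04,0,0,0,0]]' 60
```

```text
t: 17.17
eef_pos: [0.5135, -0.0571, 0.2002]
tool_rot: [-0.0, 1.0, 0.001, -0.002]
contact_force: [1.2, 0.3, 0.3]
gripper_width: 0.991
grasp_force: 0.0
t: 17.58
eef_pos: [0.5143, -0.0579, 0.204]
tool_rot: [0.0, 1.0, 0.0, 0.002]
contact_force: [-0.4, -0.4, 5.8]
gripper_width: 0.581
grasp_force: 61.5
```

```bash
python3 -m pendant '[[0.04,0,0,-0.01,0],[0.04,0,0,-0.02,0],[0.04,0,0,-0.03,0],[0.04,0,0,-0.04,0],[0.04,0.0012,0.036,0,0],[0.04,0.0012,0.036,0,0],[0.04,0.0012,0.036,0,0],[0.04,0.0012,0.036,0,0],[0.04,0.0012,0.036,0,0],[0.04,0.0012,0.036,0,0],[0.04,0.0012,0.036,0,0],[0.04,0.0012,0.035,0,0]]'; python3 -m pendant '[[0.04,0,0,0,0],[0.04,0,0,0,0],[0.04,0,0,0,0]]'
python3 - <<'E'
from w import *
im,D,X,m=look("w5");p=np.array(bot.get_obs()["eef_pos"])
P=X.reshape(-1,3)
k=(P[:,2]>.0155)&(P[:,2]<.026)&(abs(P[:,1]+.35)<.13)&(abs(P[:,0]-.475)<.2)&(np.hypot(P[:,0]-p[0],P[:,1]-p[1])>.0)
r=cv2.minAreaRect((P[k,:2]*1000).astype(np.float32));print(k.sum(),r)
u=np.array([np.cos(np.radians(6.8)),np.sin(np.radians(6.8))]);v=np.array([-u[1],u[0]])
a=P[k,:2]@u;b=P[k,:2]@v
print("u hist",np.percentile(a,[0,1,50,99,100]),"v",np.percentile(b,[0,1,50,99,100]),"ctr(.4755,-.351)->",np.array([.4755,-.351])@u,np.array([.4755,-.351])@v)
f=(P[:,2]>-.002)&(P[:,2]<.012)&(abs((P[:,:2]@v)-(np.array([.4755,-.351])@v))<.05)&(abs(P[:,0]-.475)<.09);print("floor z",np.median(P[f,2]),f.sum())
E
```

```text
t: 18.58
eef_pos: [0.5223, -0.3468, 0.3031]
tool_rot: [-0.0, 1.0, -0.0, 0.0]
contact_force: [0.7, 0.2, -3.9]
gripper_width: 0.582
grasp_force: 63.2
t: 18.83
eef_pos: [0.5227, -0.3445, 0.3025]
tool_rot: [-0.001, 1.0, -0.0, -0.0]
contact_force: [1.1, 1.5, -3.6]
gripper_width: 0.579
grasp_force: 63.6
18.8333 tcp [ 0.5227 -0.3445  0.3025] rot [-0.0005  1.     -0.0002 -0.0001]
6594 ((487.9705810546875, -349.178955078125), (420.3984069824219, 162.545166015625), 17.66234016418457)
u hist [0.2499 0.2606 0.5406 0.634  0.6403] v [-0.5174 -0.514  -0.4264 -0.2998 -0.2943] ctr(.4755,-.351)-> 0.4305953062290765 -0.40483198027513567
floor z 0.0031706512910074937 5874
```

View pics/w5.png

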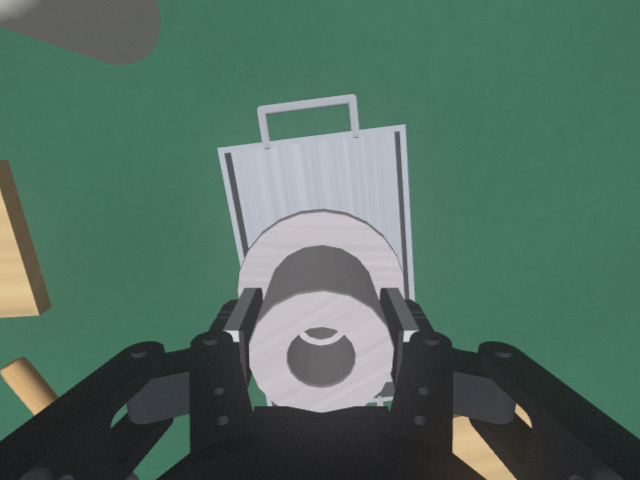

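```bash
python3 - <<'E'
from h import *
z=np.load("w5.npz");m=(z["K"],z["R"],z["t"])
a=at_z("",(219,149),.022,m);b=at_z("",(405,126),.022,m);l=at_z("",(238,256),.022,m);print(a,b,np.linalg.norm(a-b))
w=(a-b)[:2];w/=np.linalg.norm(w);u=np.array([w[1],-w[0]]);u*=np.sign(u[0]);mid=(a+b)[:2]/2
c=mid-u*.108;print("ang",np.degrees(np.arctan2(u[1],u[0])),"centre",c,"far",c+u*.049,"near",c-u*.049)
z=np.load("w1.npz")
E
```

```text
[ 0.5842 -0.276   0.022 ] [ 0.5989 -0.3994  0.022 ] 0.12429445979618926
ang 6.764885688757762 centre [ 0.4843 -0.3504] far [ 0.533  -0.3446] near [ 0.4356 -0.3562]
```

The tray's far corners are at (219,149) and (405,126). That puts its centre at (0.484, −0.350) at 6.8°, and the slots fit. Lowering into the far slot.

```bash
python3 -m pendant '[[0.04,0.0105,0,0.005,0],[0.04,0,0,0.02,0],[0.04,0,0,0.025,0],[0.04,0,0,0.02,0],[0.04,0,0,0.012,0],[0.04,0,0,0.008,0],[0.04,0,0,0.004,0],[0.04,0,0,0,0],[0.04,0,0,0,0]]'; python3 -m pendant '[[0.04,0,0,0.002,0],[0.04,0,0,0.002,0],[0.04,0,0,0,0]]'
```

```text
t: 19.63
eef_pos: [0.5342, -0.345, 0.209]
tool_rot: [0.0, 1.0, 0.0, 0.001]
contact_force: [0.1, -0.9, -4.1]
gripper_width: 0.572
grasp_force: 63.6
t: 19.88
eef_pos: [0.5336, -0.3451, 0.2045]
tool_rot: [0.0, 1.0, -0.0, 0.0]
contact_force: [-0.0, 0.0, -3.8]
gripper_width: 0.577
grasp_force: 63.6
```

```bash
python3 -m pendant '[[0.04,0,0,0.002,0],[0.04,0,0,0,0]]'
```

```text
t: 20.05
eef_pos: [0.5335, -0.3449, 0.2021]
tool_rot: [-0.0, 1.0, -0.0, -0.0]
contact_force: [-0.6, 0.4, -3.5]
gripper_width: 0.573
grasp_force: 63.6
```

```bash
python3 -m pendant '[[0.04,0,0,0.0015,0],[0.04,0,0,0,0]]';python3 -m pendant '[[0.04,0,0,0.001,0],[0.04,0,0,0,0]]'
```

```text
t: 20.22
eef_pos: [0.5335, -0.3449, 0.2005]
tool_rot: [-0.0, 1.0, 0.0, -0.0]
contact_force: [0.5, 0.2, -4.9]
gripper_width: 0.577
grasp_force: 63.6
t: 20.38
eef_pos: [0.5336, -0.3449, 0.2001]
tool_rot: [0.0, 1.0, 0.0, -0.0]
contact_force: [-1.9, 1.2, 1.1]
gripper_width: 0.58
grasp_force: 63.9
```

```bash
python3 -m pendant '[[0.05,0,0,0,0],[0.085,0,0,0,0],[0.085,0,0,0,0],[0.085,0,0,0,0],[0.085,0,0,-0.02,0],[0.085,0,0,-0.035,0],[0.085,0,0,-0.04,0],[0.085,0,0,-0.04,0],[0.085,0,0,-0.035,0],[0.085,0,0,0,0]]'; python3 -m pendant '[[0.085,-0.0026,-0.0375,0,0],[0.085,-0.0026,-0.0375,0,0],[0.085,-0.0026,-0.0375,0,0],[0.085,-0.0026,-0.0375,0,0],[0.085,-0.0026,-0.0375,0,0],[0.085,-0.0026,-0.0375,0,0],[0.085,-0.0026,-0.0375,0,0],[0.085,-0.0026,-0.0375,0,0],[0.085,-0.0026,-0.0375,0,0],[0.085,-0.0026,-0.0375,0,0],[0.085,-0.0026,-0.0375,0,0],[0.085,0,0,0,0]]'; python3 -m pendant '[[0.085,0,0,0,0],[0.085,0,0,0,0],[0.085,0,0,0,0]]'
python3 - <<'E'
from w import *
im,D,X,m=look("w6")
print(fit(X,.504,.0682,.033,.062,.074))
E
```

```text
t: 21.22
eef_pos: [0.5357, -0.346, 0.3785]
tool_rot: [0.003, 1.0, -0.0, 0.006]
contact_force: [1.8, -0.1, 0.2]
gripper_width: 0.996
grasp_force: 0.0
t: 22.22
eef_pos: [0.504, 0.0758, 0.3704]
tool_rot: [-0.002, 1.0, 0.005, 0.001]
contact_force: [0.6, 0.9, -0.1]
gripper_width: 0.997
grasp_force: 0.0
t: 22.47
eef_pos: [0.5052, 0.0661, 0.3696]
tool_rot: [0.0, 1.0, -0.001, 0.0]
contact_force: [-0.4, -1.5, -1.0]
gripper_width: 0.995
grasp_force: 0.0
22.4667 tcp [0.5052 0.0661 0.3696] rot [ 0.0003  1.     -0.0011  0.    ]
(2502, array([0.5039, 0.0682]), 25.072006225585938, np.float64(0.06701843087755306))
```

```bash
python3 -m pendant '[[0.085,-0.0008,-0.0012,0.032,0],[0.085,0,0,0.032,0],[0.085,0,0,0.032,0],[0.085,0,0,0.03,0],[0.085,0,0,0.02,0],[0.085,0,0,0.013,0],[0.085,0,0,0.008,0],[0.085,0,0,0,0]]'; python3 -m pendant '[[0.04,0,0,0,0],[0.04,0,0,0,0],[0.04,0,0,0,0],[0.04,0,0,0,0],[0.04,0,0,0,0]]' 60
```

```text
t: 23.18
eef_pos: [0.5038, 0.0676, 0.2012]
tool_rot: [0.0, 1.0, -0.001, -0.001]
contact_force: [-0.9, -0.2, 0.3]
gripper_width: 0.994
grasp_force: 0.0
t: 23.6
eef_pos: [0.5048, 0.0686, 0.2042]
tool_rot: [0.0, 1.0, -0.0, 0.001]
contact_force: [-2.0, -1.3, 5.2]
gripper_width: 0.571
grasp_force: 61.5
```

```bash
python3 -m pendant '[[0.04,0,0,-0.01,0],[0.04,0,0,-0.02,0],[0.04,0,0,-0.03,0],[0.04,0,0,-0.04,0],[0.04,0,0,0,0]]'; python3 -m pendant '[[0.04,-0.0058,0.0354,0,0],[0.04,-0.0058,0.0354,0,0],[0.04,-0.0058,0.0354,0,0],[0.04,-0.0058,0.0354,0,0],[0.04,-0.0058,0.0354,0,0],[0.04,-0.0058,0.0354,0,0],[0.04,-0.0058,0.0354,0,0],[0.04,-0.0058,0.0354,0,0],[0.04,-0.0058,0.0354,0,0],[0.04,-0.0058,0.0354,0,0],[0.04,-0.0058,0.0354,0,0],[0.04,-0.0055,0.0351,0,0]]'; python3 -m pendant '[[0.04,0,0,0,0],[0.04,0,0,0,0],[0.04,0,0,0,0],[0.04,0,0,0,0]]'
python3 - <<'E'
from w import *
im,D,X,m=look("w7");p=np.array(bot.get_obs()["eef_pos"])
print("placed bush",fit(X,.533,-.3446,.033,.056,.07))
P=X.reshape(-1,3);d=P-p;k=(np.hypot(d[:,0],d[:,1])<.045)&(abs(d[:,2]+.188)<.006);print("held flange",P[k].min(0),P[k].max(0))
E
```

```text
t: 24.02
eef_pos: [0.5063, 0.0696, 0.3099]
tool_rot: [-0.001, 1.0, 0.0, 0.006]
contact_force: [2.1, 0.7, -2.8]
gripper_width: 0.568
grasp_force: 63.0
t: 25.02
eef_pos: [0.4339, -0.3573, 0.3032]
tool_rot: [0.0, 1.0, 0.0, 0.0]
contact_force: [-0.0, -0.2, -3.1]
gripper_width: 0.577
grasp_force: 63.2
t: 25.35
eef_pos: [0.4352, -0.3543, 0.3028]
tool_rot: [-0.0, 1.0, 0.001, 0.0]
contact_force: [-0.3, 1.1, -3.1]
gripper_width: 0.578
grasp_force: 63.5
25.35 tcp [ 0.4352 -0.3543  0.3028] rot [-0.0005  1.      0.001   0.    ]
placed bush (5787, array([ 0.5319, -0.3446]), 25.077991485595703, np.float64(0.06304804461603031))
held flange [ 0.4315 -0.3934  0.1089] [ 0.4741 -0.3143  0.1208]
```

View pics/w7.png

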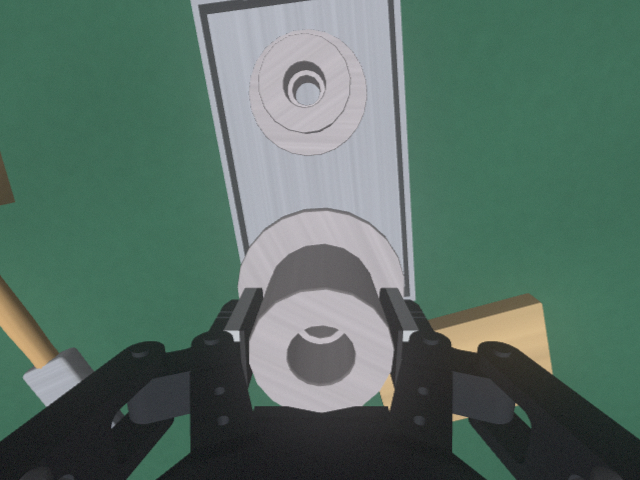

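The first bush stands upright at (308,85), centred in the far slot, and the near slot is free under the held bush. Lowering.

```bash
python3 -m pendant '[[0.04,0.0008,0.002,0.005,0],[0.04,0,0,0.02,0],[0.04,0,0,0.025,0],[0.04,0,0,0.02,0],[0.04,0,0,0.012,0],[0.04,0,0,0.008,0],[0.04,0,0,0.006,0],[0.04,0,0,0.002,0],[0.04,0,0,0,0]]'; python3 -m pendant '[[0.04,0,0,0.0015,0],[0.04,0,0,0,0]]'
```

```text
t: 26.15
eef_pos: [0.436, -0.3578, 0.2049]
tool_rot: [0.0, 1.0, 0.0, 0.0]
contact_force: [-0.1, 0.2, -2.8]
gripper_width: 0.574
grasp_force: 63.5
t: 26.32
eef_pos: [0.436, -0.358, 0.2039]
tool_rot: [0.0, 1.0, 0.0, 0.001]
contact_force: [0.4, 0.0, -3.5]
gripper_width: 0.576
grasp_force: 63.5
```

```bash
python3 -m pendant '[[0.04,0,0,0.0015,0],[0.04,0,0,0,0]]'
```

```text
t: 26.48
eef_pos: [0.4358, -0.3578, 0.202]
tool_rot: [0.0, 1.0, -0.0, 0.0]
contact_force: [-1.0, -0.4, -4.3]
gripper_width: 0.573
grasp_force: 63.5
```

```bash
python3 -m pendant '[[0.04,0,0,0.0012,0],[0.04,0,0,0,0]]'; python3 -m pendant '[[0.04,0,0,0.001,0],[0.04,0,0,0,0]]'
```

```text
t: 26.65
eef_pos: [0.4357, -0.3577, 0.2005]
tool_rot: [0.0, 1.0, 0.0, 0.0]
contact_force: [0.0, -0.5, -3.5]
gripper_width: 0.573
grasp_force: 63.5
t: 26.82
eef_pos: [0.4357, -0.3578, 0.2003]
tool_rot: [0.0, 1.0, -0.0, -0.0]
contact_force: [-2.0, 2.0, 4.8]
gripper_width: 0.572
grasp_force: 64.3
```

Touching the tray floor. Release, withdraw and check.

```bash
python3 -m pendant '[[0.05,0,0,0,0],[0.085,0,0,0,0],[0.085,0,0,0,0],[0.085,0,0,0,0],[0.085,0,0,-0.02,0],[0.085,0,0,-0.035,0],[0.085,0,0,-0.04,0],[0.085,0,0,-0.04,0],[0.085,0,0,-0.03,0],[0.085,0,0,0,0]]'; python3 -m pendant '[[0.085,0,-0.03,0,0],[0.085,0,-0.03,0,0],[0.085,0,-0.03,0,0],[0.085,0,-0.03,0,0],[0.085,0,-0.03,0,0],[0.085,0,0,0,0],[0.085,0,0,0,0]]'
python3 - <<'E'
from w import *
im,D,X,m=look("w8")
ims=[]
for c in("top","side"):
    im,D=bot.read_camera(c);X=cloud(c,D);ims.append(im)
    for a in((.532,-.3446,.033,.056,.072),(.435,-.357,.033,.056,.072),(.655,.018,.03,.138,.16)):print(c,fit(X,*a))
cv2.imwrite("pics/fin.png",np.hstack([cv2.resize(ims[0][110:380,220:500],(400,386)),cv2.resize(ims[1][150:420,280:560],(400,386))]))
E
```

```text
t: 27.65
eef_pos: [0.4375, -0.3589, 0.3716]
tool_rot: [0.004, 1.0, -0.0, 0.005]
contact_force: [0.5, -0.6, -0.4]
gripper_width: 0.997
grasp_force: 0.0
t: 28.23
eef_pos: [0.4359, -0.2062, 0.3646]
tool_rot: [0.0, 1.0, 0.002, 0.0]
contact_force: [0.6, -0.3, 0.5]
gripper_width: 0.995
grasp_force: 0.0
28.2333 tcp [ 0.4359 -0.2062  0.3646] rot [0.0001 1.     0.0018 0.0002]
top (274, array([ 0.5312, -0.3445]), 25.689380645751953, np.float64(0.06349986879888392))
top None
top (104, array([0.6546, 0.0163]), 13.377119064331055, np.float64(0.14705200730447332))
side (242, array([ 0.5313, -0.3438]), 27.534372329711914, np.float64(0.06296314407994466))
side (281, array([ 0.4339, -0.3576]), 27.242246627807617, np.float64(0.06261161249941403))
side (141, array([0.6553, 0.0182]), 13.981478691101074, np.float64(0.14719940613436908))
```

View pics/fin.png

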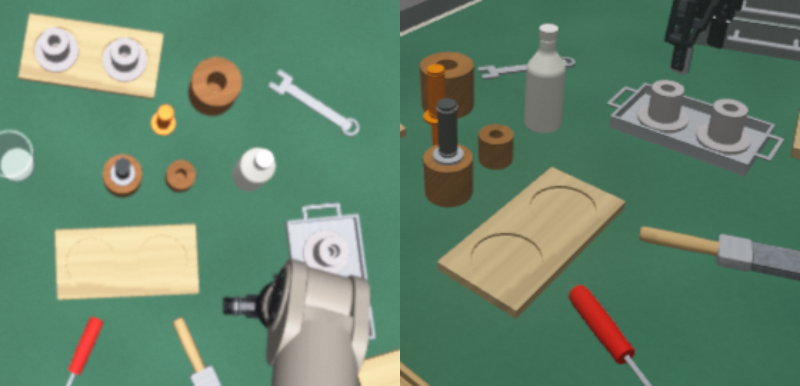

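Both bushes stand upright in the steel tray (right panel (667,105) and (728,125)). The gauge is seated in its stand at (448,150), nothing else has moved, and the arm is clear.

```bash
python3 -c "
from station import bot
print(bot.hand_in())"
```

```text
the job is handed in; nothing more can be done
None
```

The gauge stopped part-way in both bushes (left, then right), so both are tight; I put it back in its stand, stood both bushes upright in the steel tray, and handed the job in at about 28 s.

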